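# Lock the pump rotor on its service stand

### The job

A two-roller pump head stands on its service stand and its rotor has to be locked before the rollers can be changed. With a fingertip, push the rotor round until one of the two slots in its steel disc faces the lock bar, then push the bar by its red plate fully home through that slot. Nothing is to be gripped or lifted, and the spare roller, the hex key and the tin beside the stand stay where they lie.

Things in the scene. Friction and masses are not known exactly. Their poses are not given: they have to be found in the camera images.
- stand: Blue service stand, fixed. Origin on the bench (z = 0) under the rotor's axis, z up; the lock bar lies along its x axis on the -x side and is pushed home towards +x. Base plate 136 x 136 mm round the axis plus a tongue 76 mm wide reaching to x = -168 mm, top at z = 15 mm. The bar's aluminium guide block: x = -112 to -70 mm, 42 mm wide, top at z = 43 mm.
- rotor (a joint): Angle of the rotor (rad, counter-clockwise from above); turns without end, stays where it is left, takes about 0.05 N m. At 0 and every multiple of pi a slot faces the bar. Steel disc 120 mm across, z = 22 to 32 mm, two open slots in its rim, opposite each other, 18 mm wide, from 60 mm in to 32 mm from the axis, mouths chamfered 3 mm, at right angles to the line of the rollers.
- stand_axis (a point): On the rotor's axis at the disc's top (z = 32 mm). Above the disc two dark steel plates (z = 40 to 46 and 84 to 90 mm, 112 mm long, round ends of 14 mm radius about the roller centres, 26 mm wide between) hold two upright rollers; the bolt in the middle ends at z = 99 mm. To turn the rotor push sideways on a roller and plate end, with the fingertips above the disc.
- roller_a (a point): Middle of one upright roller of the rotor, 22 mm across, 42 mm from the axis, at z = 65 mm; at joint value 0 it lies on the stand's +y side.
- roller_b (a point): Middle of the other roller, opposite roller_a.
- slot_a (a point): Middle of one slot of the disc, 50 mm from the axis, at z = 27 mm; it lies 90 degrees counter-clockwise (from above) from roller_a.
- slot_b (a point): Middle of the other slot, opposite slot_a.
- slot_home (a point): Fixed point of the stand: where the middle of a slot is when that slot faces the bar (50 mm from the axis, on the bar's line).
- lock_bar (a joint): How far the bar is pushed in (m): 0 drawn back, 0.034 fully home (its shoulder on the guide block). Slides with about 2.5 N and stays where it is left. Unless a slot faces it, the bar runs against the disc's rim at about 0.010. Its nose is round and pulls the disc true if the slot is some 5 mm off.
- push_plate (a point): Middle of the outer face (stand's -x side) of the red push plate on the bar's outer end; moves with the bar. The plate is 36 mm wide, 9 mm thick, from z = 20 to 66 mm. Push on this face towards the stand's +x.
- bar_tip (a point): Nose of the steel bar, on its middle line (z = 27 mm). The bar is 14 mm wide and 12 mm tall.
- pump_corner (a point): Foot of the near right corner of the green pump, 0.3 m tall, that stands fixed behind the work on the left: it fills the space beyond this point in world x and to the left of it in y. A hose hangs before it. Keep the gripper's body and wrist clear of both.
- new_roller: Loose spare roller lying on the bench, 22 mm across, 46 mm long over its pins; origin under its middle. Leave it alone.
- hex_key: Loose black hex key lying on the bench, 30 x 84 x 7 mm; origin under its middle. Leave it alone.
- o_ring_tin: Loose white round tin, 52 mm across, 26 mm tall; origin under its middle. Leave it alone.

How it is judged:
By the outcome, as a careful person would: the job done as asked, in the order asked, and still so for the second after the job is handed in, with the robot touching nothing.
It also fails if it takes over 54 s, if anything falls off the work surface, if the arm or the gripper's body presses on something with over 40 N, if the wrist force passes 120 N, or if a joint passes its speed limit or range.

### The arm

A 6-joint arm with a two-finger parallel gripper is mounted at the origin on a cart in front of the work surface, level with it; the furniture and walls round the work are solid. World frame = base frame: x ahead of the robot, y to its left, z up, the work surface at z = 0. Lengths are in m, angles in rad, forces in N, time in s.
With the tool pointing down it reaches from about 0.25 to 0.725 m from the base axis. Payload 4 kg.
Tool frame: the origin (TCP) lies midway between the tips of the shut fingers; the grasp point (between the pads) lies 19 mm behind it; z points along the fingers, y is the line along which they close (so a half turn about z gives the same grasp; the last joint's range is limited). The gripper opens to 85 mm and grips with 20 to 120 N. Pads are 22 mm wide; open, the fingers measure 114 mm over their backs; the gripper's body (76 mm by 85 mm) begins 54 mm behind the grasp point. The pads swing forward as they close: fully open they stand 13 mm farther back than shut.
Start: joints at [1.228, 0.241, 0.005, 1.335, 0, 1.571], TCP at [0.168, 0.471, 0.231] pointing down, gripper open.
Joint ranges: [-2.72, 2.72], [-1.05, 1.87], [-1.09, 1.28], [-1.99, 2.15], [-1.42, 1.44], [-3.14, 3.14]. Speed limits (rad/s): [2.79, 2.79, 3.14, 3.14, 3.14, 3.14].

### API

Orientations are given as a unit quaternion [x, y, z, w].
In Python, from workcell import bot gives the robot as it stands. The module is installed in compiled form; this text tells all that it offers.
- The arm moves only by the tool drive_tool, never from a script. Its arguments are lists of equal length, an entry for each row: "slide": the shift along the tool's x, y, z scaled (see below), a list of three; "rotation": the turn, a rotation vector about the tool's x, y, z scaled (see below), a list of three. A call has exactly 8 rows; each row is the pose to reach, as a shift and turn from the pose commanded when the call began, along the tool's axes at that moment; what a row does not reach only later rows make up. The controller multiplies each number of a shift by 250 mm and each number of a turn by 0.5 rad. A row lasts 1/8 s, in which the tool goes at most 62.5 mm and 10.7 degrees, less where a joint would pass 70% of its speed; a pose out of reach is approached as far as the arm can. A call with a number of a shift or a turn outside -1 to 1 is refused whole. A call with a gripper value outside its range is refused whole. "gripper" is the opening, from 0 (shut) to 1 (fully open), set as the call begins (left out, the last holds). The fingers move at their own pace and stop on an object; the grip force is fixed at half the most. Time passes only in rows, so rows that repeat a pose let the fingers close, or fill a call up. It gives the time, the measured TCP pose, the force, the opening and the grip force at its end, in the units of the state.
- bot.get_obs(): the state, without advancing time (a new reading comes with each control period).
- bot.camera(name): name is "scene" or "side" or "wrist"; returns a dict with "image" (480x640x3 uint8, red, green, blue), "z_map" (480x640 float32, m along the optical axis (not along the pixel's ray), 0 where there is no reading), "camera_matrix" (3x3 intrinsics, pixels), "k1" (the pictures are not rectified: a ray, as slopes to the right and down, at radius r is drawn at 1 + k1 r^2 times it, then the intrinsics apply), "xyz" and "orientation" of the camera in the world. Camera axes: x right, y up, looking along -z (the intrinsics and any distortion apply to the point x, -y, -z); pixel columns grow to the right and rows downward; lengths in m; the calibration is good to about 2 mm. A picture is of the moment at which its call begins.
- bot.job_done(): hands the job in; it is judged then, once.
The state is a dict: "clock": time; "joint_pos": joint angles; "joint_vel": joint speeds; "tau": joint torques, N m; "eef_pos": TCP position; "tool_rot": TCP orientation; "ft_force": force on the tool from outside, world axes, zero at the start; "ft_torque": the same for the moment, N m; "grip_width": finger opening in m; "grasp_force": force on a finger pad.
Only numpy, scipy, OpenCV 4.12 (cv2) and the standard library are available. Lean on these libraries where they do the work, as an engineer would, in place of code of your own. Each camera call takes 0.05 s, during which the arm holds its last target. There are 200 camera calls.

## Working session

There is one attempt and no reset: what is moved stays moved. The work goes in short steps, Python scripts to look and compute and a tool call to move; the robot and the scene stay as the last step left them, time stands still between calls to the robot, and variables do not carry over. Pictures are saved under pics/ and viewed, at most 10 in all, crops included, and the job is handed in when it is done.

Besides the shell and the picture viewer there is one more tool, called after ">>>" as name(argument=value, ...), one argument or row to a line, values as JSON. drive_tool: Moves the arm, as the interface text tells. Shifts and turns lie within -1 to 1; 1 stands for 250 mm of shift or 0.5 rad of turn. Its arguments: {"type":"object","properties":{"slide":{"type":"array","items":{"type":"array","items":{"type":"number"}}},"rotation":{"type":"array","items":{"type":"array","items":{"type":"number"}}},"gripper":{"type":"number"}},"required":["slide","rotation"]}

```bash
mkdir -p pics
cat > h.py <<'E'
import numpy as np,cv2
from scipy.spatial.transform import Rotation as R
from workcell import bot
def snap(n,f):
    c=bot.camera(n); cv2.imwrite(f'pics/{f}.png',c['image'][...,::-1]); np.savez(f'{f}.npz',**{k:c[k] for k in c}); return c
def cloud(c):
    K=np.array(c['camera_matrix']);k1=float(c['k1']);v,u=np.mgrid[0:480,0:640]
    xd=(u-K[0,2])/K[0,0];yd=(v-K[1,2])/K[1,1];x,y=xd.copy(),yd.copy()
    for _ in range(10):
        s=1+k1*(x*x+y*y);x=xd/s;y=yd/s
    z=c['z_map'];p=np.stack([x*z,-y*z,-z],-1)
    return p@R.from_quat(c['orientation']).as_matrix().T+np.array(c['xyz'])
E
python3 - <<'E'
from h import *
a=snap('scene','s0');b=snap('side','d0')
for c in(a,b):print(c['xyz'],c['orientation'],c['k1'])
o=bot.get_obs();print(o)
E
```

```text
[0.11020039 0.02946757 0.70139289] [-0.15938686  0.31949394  0.83589961 -0.41688282] 0.006588721567665614
[ 0.54509017 -0.9917842   0.60397193] [ 4.27182587e-01 -2.60453661e-03  7.55388370e-04  9.04161315e-01] 0.004737598740399939
{'clock': 0.1, 'joint_pos': array([ 1.22800506e+00,  2.41339071e-01,  3.89640656e-03,  1.33522339e+00,
       -4.27288560e-05,  1.57079901e+00]), 'joint_vel': array([-6.41190166e-04, -1.47780204e-03,  2.51747543e-03, -7.72276259e-04,
        1.10970475e-03,  7.84174631e-05]), 'tau': array([ 4.16992152e-04, -3.73139870e+01,  2.53009468e+01,  1.08803774e-02,
        1.12977236e-04, -9.37850842e-06]), 'eef_pos': array([0.16788366, 0.47038121, 0.23051557]), 'tool_rot': array([ 1.70558927e-01,  9.85347034e-01, -9.24808976e-04, -1.38395426e-04]), 'ft_force': array([ 0.6145121 , -0.9453354 , -0.47175339]), 'ft_torque': array([-0.00100262, -0.00637981, -0.02253509]), 'grasp_force': 0.0, 'grip_width': 0.08550286131619379}
```

View pics/s0.png

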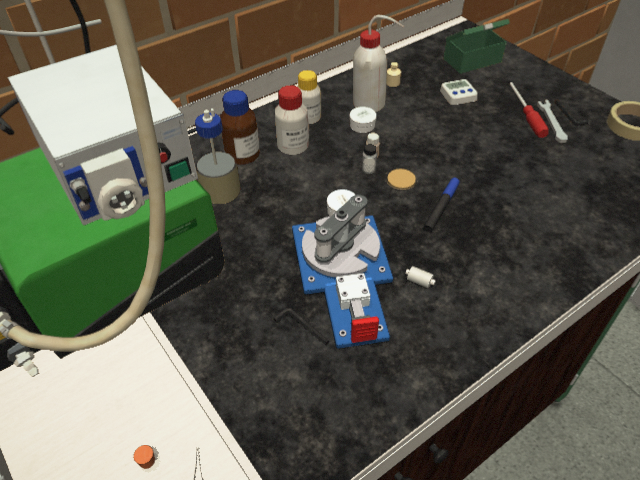

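View pics/d0.png

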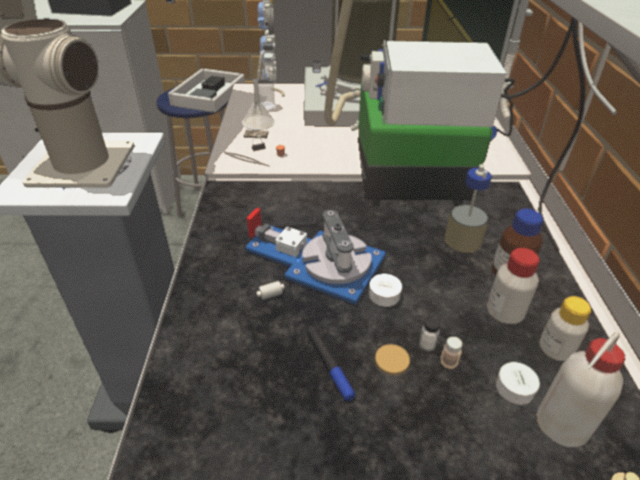

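The scene view shows the stand with the disc centre near (342,243), the roller plates running from (325,248) to (357,203), a slot at (372,257) and the red plate at (365,330). In the side view the disc is near (337,258) and the red plate near (254,222). The spare roller, key and tin lie to the sides.

```bash
cat > m.py <<'E'
from h import *
def meas(c,mode=''):
    P=cloud(c);im=c['image'].astype(int);r,g,b=im[...,0],im[...,1],im[...,2];z=P[...,2];ok=c['z_map']>0
    blue=ok&(b>110)&(b>r+60)&(b>g+30)&(abs(z-.015)<.006)
    red=ok&(r>120)&(r>g+80)&(r>b+80)&(z>.015)&(z<.075)
    return P,blue,red
E
python3 - <<'E'
from m import *
for f in('s0','d0'):
    c=dict(np.load(f+'.npz'));P,bl,rd=meas(c)
    X=P[...,0];Y=P[...,1];Z=P[...,2]
    near=(abs(X-.45)<.5)
    q=P[bl];med=np.median(q,0);print(f,'blue',bl.sum(),med)
    m=np.linalg.norm(P[...,:2]-med[:2],axis=-1)<.2
    rr=P[rd&m];print('red',len(rr),rr.mean(0),rr.min(0),rr.max(0))
    bm=q[np.linalg.norm(q[:,:2]-med[:2],axis=1)<.2]
    print('blue rect',cv2.minAreaRect(bm[:,:2].astype(np.float32)*1000))
    d=P[m&(abs(Z-.032)<.004)];print('disc fit',len(d),cv2.minEnclosingCircle(d[:,:2].astype(np.float32)*1000),d.mean(0))
    t=P[m&(abs(Z-.089)<.006)];print('plate',len(t),[ [round(float(v),1) for v in e] if not np.isscalar(e) else e for e in cv2.minAreaRect(t[:,:2].astype(np.float32)*1000)],t.mean(0))
c=dict(np.load('s0.npz'));P=cloud(c)
for n,(u,v) in dict(roller=(420,277),key=(300,322),tin=(341,197),slot=(372,256),pumpR=(222,265),redtop=(365,321),bolt=(342,222),hose=(150,300),hose2=(158,200),bot=(85,345),h3=(135,60),guide=(352,287)).items():print(n,P[v,u].round(3))
cv2.imwrite('pics/crop.png',cv2.resize(c['image'][185:355,270:450,::-1],None,fx=4,fy=3.5))
E
```

```text
s0 blue 3118 [ 0.51829058 -0.30634055  0.01425324]
red 434 [ 0.42800844 -0.27219697  0.05238644] [ 0.41914235 -0.2901971   0.02251072] [ 0.45339523 -0.25738598  0.06728824]
blue rect ((535.7322387695312, -328.4471130371094), (135.28111267089844, 237.28994750976562), 62.85325241088867)
disc fit 2284 ((577.6278686523438, -295.1705017089844), 159.42300415039062) [ 0.55173504 -0.33047639  0.03140877]
plate 1114 [[594.9, -273.2], [259.5, 66.0], 79.10093688964844] [ 0.58564831 -0.32506614  0.08924891]
d0 blue 1768 [ 0.55090977 -0.38007098  0.01581145]
red 71 [ 0.42957339 -0.27699814  0.06562638] [ 0.41924708 -0.29271793  0.06184294] [ 0.43853121 -0.26014019  0.06939249]
blue rect ((510.88092041015625, -405.159912109375), (293.0622253417969, 243.89891052246094), 70.85038757324219)
disc fit 1875 ((549.7545166015625, -356.5400390625), 148.8280029296875) [ 0.5597399  -0.35604203  0.03255369]
plate 641 [[578.6, -351.2], [27.1, 112.2], 15.132442474365234] [ 0.57958704 -0.35854029  0.09080427]
roller [ 0.465 -0.412  0.018]
key [ 0.514 -0.227  0.004]
tin [ 0.666 -0.419  0.025]
slot [ 0.531 -0.373  0.031]
pumpR [ 0.645 -0.181  0.039]
redtop [ 0.429 -0.273  0.066]
bolt [ 0.571 -0.346  0.088]
hose [ 0.643 -0.067  0.048]
hose2 [ 0.573 -0.098  0.275]
bot [0.578 0.032 0.11 ]
h3 [ 0.594 -0.119  0.419]
guide [ 0.497 -0.307  0.041]
```

View pics/crop.png

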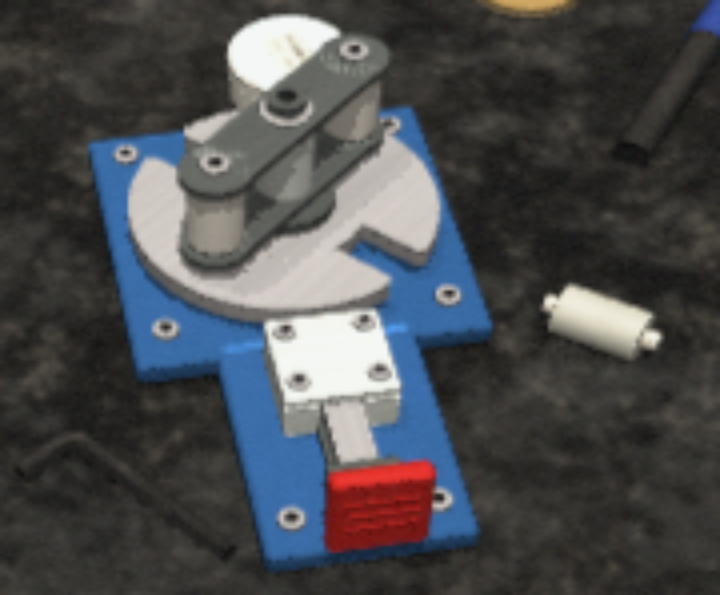

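The crop shows a slot mouth at about (408,273), clockwise of the bar by image and about 42° off, and the bar fully drawn back. From the fits, the axis is at about (0.579,-0.3515) and the stand yaw about -27.15°. The rotor has to turn about 42° clockwise. I'll start the approach with the fingers shut.

>>> drive_tool(
  slide=[
    [-0.1, -0.1, 0],
    [-0.2, -0.2, 0],
    [-0.3, -0.3, 0],
    [-0.4, -0.4, 0],
    [-0.5, -0.5, 0],
    [-0.6, -0.6, 0],
    [-0.7, -0.7, 0],
    [-0.8, -0.78, 0],
  ],
  rotation=[
    [0, 0, 0.05],
    [0, 0, 0.1],
    [0, 0, 0.15],
    [0, 0, 0.2],
    [0, 0, 0.26],
    [0, 0, 0.26],
    [0, 0, 0.26],
    [0, 0, 0.26],
  ],
  gripper=0,
)

```text
clock: 1.1
eef_pos: [0.2909, 0.2187, 0.231]
tool_rot: [0.234, 0.972, -0.0, -0.0]
ft_force: [0.5, 0.6, 1.1]
grip_width: -0.0001
grasp_force: 0.0
```

```bash
cat >> h.py <<'E'
AX=np.array([.579,-.3515]);YAW=np.radians(-27.15)
def st(p):
    c,s=np.cos(YAW),np.sin(YAW);d=np.asarray(p)[...,:2]-AX
    return np.stack([d[...,0]*c+d[...,1]*s,-d[...,0]*s+d[...,1]*c],-1)
def go(x,y,z):
    o=bot.get_obs();c,s=np.cos(YAW),np.sin(YAW);M=R.from_quat(o['tool_rot']).as_matrix()
    w=np.array([AX[0]+x*c-y*s,AX[1]+x*s+y*c,z])-o['eef_pos']
    print('t',o['clock'],'q',o['joint_pos'].round(2),'tcp',o['eef_pos'].round(4),'stand',st(o['eef_pos']).round(4),'F',o['ft_force'].round(1),'g',o['grip_width'])
    zt=M[:,2];xt=np.array([-c,-s,0]);yt=np.array([-s,c,0]);Rt=np.stack([xt,yt,[0,0,-1]],1)
    print('slide',(M.T@w/.25).round(3),'rot',(R.from_matrix(M.T@Rt).as_rotvec()/.5).round(3))
E
python3 -c "
from h import *
go(-.07,.04,.17)"
```

```text
t 1.1 q [ 0.64 -0.03 -0.3   1.3  -0.    1.12] tcp [0.2909 0.2187 0.231 ] stand [-0.5166  0.3759] F [0.5 0.6 1.1] g -0.00012383235544454456
slide [-1.785 -1.345  0.245] rot [-0.001 -0.001  0.002]
```

>>> drive_tool(
  slide=[
    [-0.11, -0.09, 0],
    [-0.23, -0.18, 0],
    [-0.35, -0.27, 0],
    [-0.47, -0.36, 0],
    [-0.58, -0.45, 0],
    [-0.7, -0.53, 0],
    [-0.8, -0.61, 0],
    [-0.9, -0.68, 0],
  ],
  rotation=[
    [0, 0, 0],
    [0, 0, 0],
    [0, 0, 0],
    [0, 0, 0],
    [0, 0, 0],
    [0, 0, 0],
    [0, 0, 0],
    [0, 0, 0],
  ],
)

```text
clock: 2.1
eef_pos: [0.4138, -0.0349, 0.2309]
tool_rot: [0.234, 0.972, -0.0, -0.0]
ft_force: [-0.1, 0.4, -0.1]
grip_width: 0.0002
grasp_force: 0.0
```

>>> drive_tool(
  slide=[
    [-0.12, -0.09, 0.02],
    [-0.24, -0.18, 0.05],
    [-0.36, -0.27, 0.08],
    [-0.48, -0.36, 0.12],
    [-0.6, -0.45, 0.16],
    [-0.72, -0.54, 0.2],
    [-0.82, -0.61, 0.24],
    [-0.88, -0.66, 0.24],
  ],
  rotation=[
    [0, 0, 0],
    [0, 0, 0],
    [0, 0, 0],
    [0, 0, 0],
    [0, 0, 0],
    [0, 0, 0],
    [0, 0, 0],
    [0, 0, 0],
  ],
)

```text
clock: 3.1
eef_pos: [0.534, -0.2818, 0.1692]
tool_rot: [0.235, 0.972, 0.0, -0.002]
ft_force: [-0.1, 0.1, -0.9]
grip_width: 0.0002
grasp_force: 0.0
```

```bash
python3 -c "
from h import *
go(-.065,.04,.045)
c=snap('wrist','w1');P=cloud(c);np.set_printoptions(suppress=True)
T=P[abs(P[...,2]-.090)<.004];T=T[np.hypot(*(T[:,:2]-AX).T)<.07]
print('plate',cv2.minAreaRect(T[:,:2].astype(np.float32)*1000),len(T))
s=bot.camera('side');P=cloud(s);T=P[abs(P[...,2]-.090)<.004];T=T[np.hypot(*(T[:,:2]-AX).T)<.07]
print('plate side',cv2.minAreaRect(T[:,:2].astype(np.float32)*1000),len(T))
"
```

```text
t 3.1 q [-0.49  0.48  0.19  1.28 -0.   -0.01] tcp [ 0.534  -0.2818  0.1692] stand [-0.0718  0.0415] F [-0.1  0.1 -0.9] g 0.00015431703677911917
slide [-0.029 -0.006  0.497] rot [-0.    -0.007  0.   ]
plate ((573.5311889648438, -336.4512939453125), (20.335567474365234, 66.92892456054688), 15.52053451538086) 1032
plate side ((578.9102783203125, -351.77569580078125), (27.4433536529541, 113.03308868408203), 15.005324363708496) 601
```

View pics/w1.png

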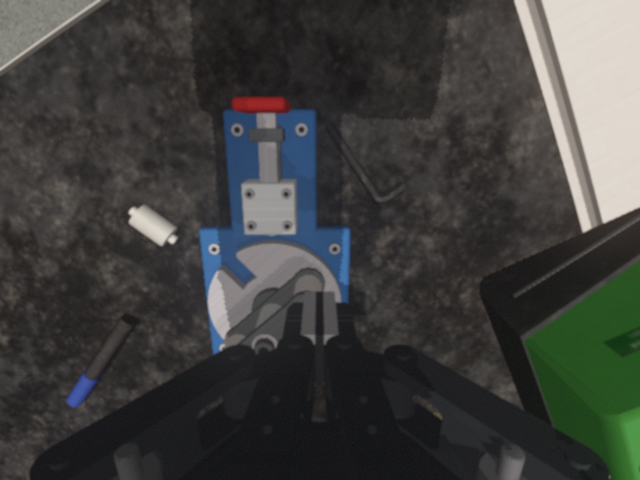

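The wrist view shows the slot at (228,278), the bar line at about x = 265, and the fingertips over the near plate end at (315,290). Next I'll go down beside the plate end and push.

>>> drive_tool(
  slide=[
    [-0.02, 0, 0.08],
    [-0.03, 0, 0.16],
    [-0.03, 0, 0.24],
    [-0.03, 0, 0.32],
    [-0.03, 0, 0.4],
    [-0.03, 0, 0.46],
    [-0.03, 0, 0.495],
    [-0.03, 0, 0.495],
  ],
  rotation=[
    [0, 0, 0],
    [0, 0, 0],
    [0, 0, 0],
    [0, 0, 0],
    [0, 0, 0],
    [0, 0, 0],
    [0, 0, 0],
    [0, 0, 0],
  ],
)

```text
clock: 4.2
eef_pos: [0.5408, -0.2838, 0.0471]
tool_rot: [0.234, 0.972, 0.0, -0.001]
ft_force: [0.5, 0.1, 0.5]
grip_width: -0.0002
grasp_force: 0.0
```

>>> drive_tool(
  slide=[
    [-0.02, 0, 0],
    [-0.04, 0, 0],
    [-0.06, 0, 0],
    [-0.08, 0, 0],
    [-0.1, 0, 0],
    [-0.12, 0, 0],
    [-0.135, 0, 0],
    [-0.145, 0, 0],
  ],
  rotation=[
    [0, 0, 0],
    [0, 0, 0],
    [0, 0, 0],
    [0, 0, 0],
    [0, 0, 0],
    [0, 0, 0],
    [0, 0, 0],
    [0, 0, 0],
  ],
)

```text
clock: 5.2
eef_pos: [0.5736, -0.301, 0.0471]
tool_rot: [0.234, 0.972, -0.0, -0.0]
ft_force: [-0.7, 1.1, -0.5]
grip_width: 0.0002
grasp_force: 0.0
```

```bash
cat >> h.py <<'E'
def rotor():
    s=bot.camera('side');P=cloud(s);T=P[abs(P[...,2]-.090)<.004];T=T[np.hypot(*(T[:,:2]-AX).T)<.07]
    r=cv2.minAreaRect(T[:,:2].astype(np.float32)*1000);print('plate side',r,len(T))
    d=T[:,:2]-T[:,:2].mean(0);w,v=np.linalg.eigh(d.T@d);a=np.degrees(np.arctan2(v[1,1],v[0,1]))
    print('PCA rotor deg',(a+27.15-90+90)%180-90)
    return s,P
E
python3 -c "
from h import *
go(-.025,.042,.045)
rotor()"
```

```text
t 5.2 q [-0.48  0.65  0.16  1.07 -0.   -0.01] tcp [ 0.5736 -0.301   0.0471] stand [-0.0279  0.0425] F [-0.7  1.1 -0.5] g 0.00015072368264731973
slide [-0.011 -0.002  0.009] rot [-0.001 -0.001  0.002]
plate side ((568.7733764648438, -347.5784912109375), (111.04484558105469, 49.34089279174805), 68.91992950439453) 610
PCA rotor deg 6.886643578072039
```

>>> drive_tool(
  slide=[
    [-0.005, 0, 0],
    [-0.01, 0, 0],
    [-0.013, 0, 0],
    [-0.013, 0, 0],
    [0.02, 0, 0],
    [0.06, 0, 0],
    [0.1, 0, 0],
    [0.12, 0, -0.02],
  ],
  rotation=[
    [0, 0, 0],
    [0, 0, 0],
    [0, 0, 0],
    [0, 0, 0],
    [0, 0, 0],
    [0, 0, 0],
    [0, 0, 0],
    [0, 0, 0],
  ],
)

```text
clock: 6.25
eef_pos: [0.5456, -0.2865, 0.0525]
tool_rot: [0.234, 0.972, 0.0, -0.001]
ft_force: [-0.7, 0.3, -0.1]
grip_width: 0.0002
grasp_force: 0.0
```

```bash
python3 -c "
from h import *
go(-.21,.0015,.17)
s,P=rotor()
c=snap('wrist','w2');P=cloud(c);S=st(P);im=c['image'].astype(int)
red=(im[...,0]>im[...,1]+80)&(c['z_map']>0)&(abs(S[...,0]+.17)<.05)&(abs(S[...,1])<.05)&(P[...,2]>.055)
print('red stand',len(S[red]),np.percentile(S[red],[2,50,98],axis=0),np.percentile(P[red][:,2],[2,98]))
"
```

```text
t 6.25 q [-0.48  0.59  0.06  1.04 -0.   -0.01] tcp [ 0.5456 -0.2865  0.0525] stand [-0.0594  0.0426] F [-0.7  0.3 -0.1] g 0.00017337770463205957
slide [ 0.603 -0.164 -0.469] rot [-0.    -0.002  0.002]
plate side ((564.6494750976562, -346.9547119140625), (113.0835189819336, 68.77304077148438), 71.28079986572266) 623
PCA rotor deg 4.858195485019394
red stand 3346 [[-0.17058899 -0.01526771]
 [-0.16555996  0.00171368]
 [-0.16201122  0.01795367]] [0.05642527 0.06706131]
```

View pics/w2.png

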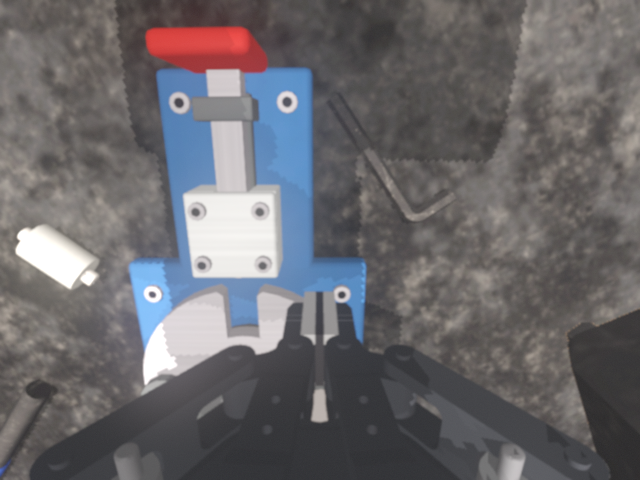

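The wrist view shows the slot opening at about (243,310). It lies on the extended bar line, which runs (225,80) → (234,190) → about (243,320), so the slot is aligned. Next I'll go up and over to the red plate's outer face at stand x ≈ -0.171.

>>> drive_tool(
  slide=[
    [0, 0, -0.15],
    [0, 0, -0.3],
    [0.05, 0, -0.43],
    [0.2, -0.05, -0.45],
    [0.35, -0.1, -0.45],
    [0.48, -0.14, -0.45],
    [0.58, -0.164, -0.45],
    [0.583, -0.164, -0.45],
  ],
  rotation=[
    [0, 0, 0],
    [0, 0, 0],
    [0, 0, 0],
    [0, 0, 0],
    [0, 0, 0],
    [0, 0, 0],
    [0, 0, 0],
    [0, 0, 0],
  ],
)

```text
clock: 7.35
eef_pos: [0.3973, -0.2571, 0.1656]
tool_rot: [0.235, 0.972, -0.0, 0.0]
ft_force: [0.4, -0.7, -0.1]
grip_width: 0.0001
grasp_force: 0.0
```

```bash
python3 -c "
from h import *
go(-.2,.0015,.035)
s,P=rotor()"
```

```text
t 7.35 q [-0.57  0.23 -0.19  1.15  0.   -0.1 ] tcp [ 0.3973 -0.2571  0.1656] stand [-0.2048  0.0011] F [ 0.4 -0.7 -0.1] g 7.733012114225399e-05
slide [-0.019  0.002  0.523] rot [-0.     0.001  0.   ]
plate side ((579.1152954101562, -352.407470703125), (111.35167694091797, 27.215662002563477), 63.70722961425781) 601
PCA rotor deg 0.35651070398537854
```

The rotor is within 1° of true. I'll descend and push.

>>> drive_tool(
  slide=[
    [0, 0, 0.08],
    [0, 0, 0.16],
    [0, 0, 0.24],
    [0, 0, 0.32],
    [0, 0, 0.4],
    [0, 0, 0.47],
    [0, 0, 0.525],
    [0, 0, 0.525],
  ],
  rotation=[
    [0, 0, 0],
    [0, 0, 0],
    [0, 0, 0],
    [0, 0, 0],
    [0, 0, 0],
    [0, 0, 0],
    [0, 0, 0],
    [0, 0, 0],
  ],
)

```text
clock: 8.4
eef_pos: [0.3983, -0.257, 0.0328]
tool_rot: [0.234, 0.972, 0.0, -0.001]
ft_force: [-0.7, 0.9, -0.1]
grip_width: -0.0002
grasp_force: 0.0
```

>>> drive_tool(
  slide=[
    [-0.04, 0, 0],
    [-0.07, 0, 0],
    [-0.1, 0, 0],
    [-0.12, 0, 0],
    [-0.14, 0, 0],
    [-0.16, 0, 0],
    [-0.18, 0, 0],
    [-0.2, 0, 0],
  ],
  rotation=[
    [0, 0, 0],
    [0, 0, 0],
    [0, 0, 0],
    [0, 0, 0],
    [0, 0, 0],
    [0, 0, 0],
    [0, 0, 0],
    [0, 0, 0],
  ],
)

```text
clock: 9.4
eef_pos: [0.4431, -0.2801, 0.0338]
tool_rot: [0.234, 0.972, 0.0, -0.0]
ft_force: [-1.9, 1.3, 1.7]
grip_width: -0.0002
grasp_force: 1.4
```

```bash
python3 -c "
from h import *
go(-.148,.0015,.035)
s,P=rotor();snap('side','d3')"
```

```text
t 9.4 q [-0.56  0.46 -0.24  0.88  0.   -0.09] tcp [ 0.4431 -0.2801  0.0338] stand [-0.1535  0.0015] F [-1.9  1.3  1.7] g -0.00016435565860893275
slide [-0.022  0.    -0.005] rot [ 0.    -0.     0.002]
plate side ((578.9910888671875, -352.1172790527344), (112.16117095947266, 27.37567901611328), 63.724849700927734) 598
PCA rotor deg 0.5355460118523752
```

Force is low, so the bar is moving freely. I'll keep pushing to the stop in small steps.

>>> drive_tool(
  slide=[
    [-0.005, 0, 0],
    [-0.01, 0, 0],
    [-0.014, 0, 0],
    [-0.018, 0, 0],
    [-0.02, 0, 0],
    [-0.022, 0, 0],
    [-0.024, 0, 0],
    [-0.026, 0, 0],
  ],
  rotation=[
    [0, 0, 0],
    [0, 0, 0],
    [0, 0, 0],
    [0, 0, 0],
    [0, 0, 0],
    [0, 0, 0],
    [0, 0, 0],
    [0, 0, 0],
  ],
)

```text
clock: 10.5
eef_pos: [0.445, -0.2811, 0.0336]
tool_rot: [0.234, 0.972, 0.001, -0.004]
ft_force: [-12.3, 4.9, 11.3]
grip_width: -0.0001
grasp_force: 6.3
```

>>> drive_tool(
  slide=[
    [-0.004, 0, 0],
    [-0.008, 0, 0],
    [-0.01, 0, 0],
    [-0.012, 0, 0],
    [-0.012, 0, 0],
    [-0.012, 0, 0],
    [-0.012, 0, 0],
    [-0.012, 0, 0],
  ],
  rotation=[
    [0, 0, 0],
    [0, 0, 0],
    [0, 0, 0],
    [0, 0, 0],
    [0, 0, 0],
    [0, 0, 0],
    [0, 0, 0],
    [0, 0, 0],
  ],
)

```text
clock: 11.5
eef_pos: [0.4449, -0.281, 0.0332]
tool_rot: [0.234, 0.972, 0.002, -0.006]
ft_force: [-16.2, 7.9, 14.3]
grip_width: 0.0004
grasp_force: 9.2
```

```bash
python3 -c "
from h import *
go(-.2,.0015,.035)"
```

```text
t 11.5 q [-0.56  0.47 -0.22  0.9  -0.   -0.09] tcp [ 0.4449 -0.281   0.0332] stand [-0.1515  0.0015] F [-16.2   7.9  14.3] g 0.0003927538478275485
slide [ 0.194  0.    -0.004] rot [-0.    -0.026  0.001]
```

The tip has stopped firmly. I'll back off, rise and check.

>>> drive_tool(
  slide=[
    [0.04, 0, 0],
    [0.1, 0, 0],
    [0.16, 0, 0],
    [0.2, 0, 0],
    [0.22, 0, -0.1],
    [0.22, 0, -0.25],
    [0.22, 0, -0.45],
    [0.22, 0, -0.55],
  ],
  rotation=[
    [0, 0, 0],
    [0, 0, 0],
    [0, 0, 0],
    [0, 0, 0],
    [0, 0, 0],
    [0, 0, 0],
    [0, 0, 0],
    [0, 0, 0],
  ],
)

```text
clock: 12.5
eef_pos: [0.4042, -0.2605, 0.1745]
tool_rot: [0.234, 0.972, -0.001, 0.003]
ft_force: [1.3, 0.7, -0.1]
grip_width: 0.0001
grasp_force: 0.0
```

```bash
python3 -c "
from h import *
go(-.2,.0015,.15)
rotor()
a=snap('scene','s4');w=snap('side','d4')
for f,thr in(('s0',0),('s4',0),('d0',0),('d4',0)):
    c=dict(np.load(f+'.npz'));P=cloud(c);S=st(P);im=c['image'].astype(int)
    red=(im[...,0]>im[...,1]+60)&(c['z_map']>0)&(abs(S[...,0]+.15)<.07)&(abs(S[...,1])<.05)&(P[...,2]>.06)&(P[...,2]<.072)
    print(f,red.sum(),np.percentile(S[red],[5,50,95],axis=0)[:,0])
A=a['image'][185:355,270:450,::-1];B=w['image'][180:310,230:410,::-1]
cv2.imwrite('pics/end.png',np.hstack([cv2.resize(A,(400,378),interpolation=3),cv2.resize(B,(400,378),interpolation=2)]))
"
```

```text
t 12.5 q [-0.57  0.23 -0.16  1.17  0.   -0.1 ] tcp [ 0.4042 -0.2605  0.1745] stand [-0.1971  0.0012] F [ 1.3  0.7 -0.1] g 0.00012920272159926846
slide [0.012 0.001 0.098] rot [-0.001  0.013  0.002]
plate side ((579.3432006835938, -351.7126159667969), (112.60220336914062, 27.52376365661621), 63.12215805053711) 594
PCA rotor deg 0.5027740317591025
s0 185 [-0.1723687  -0.16963098 -0.1644049 ]
s4 171 [-0.14133017 -0.13861758 -0.13339564]
d0 83 [-0.17129905 -0.1661098  -0.16377192]
d4 76 [-0.13891726 -0.13504109 -0.13259736]
```

View pics/end.png

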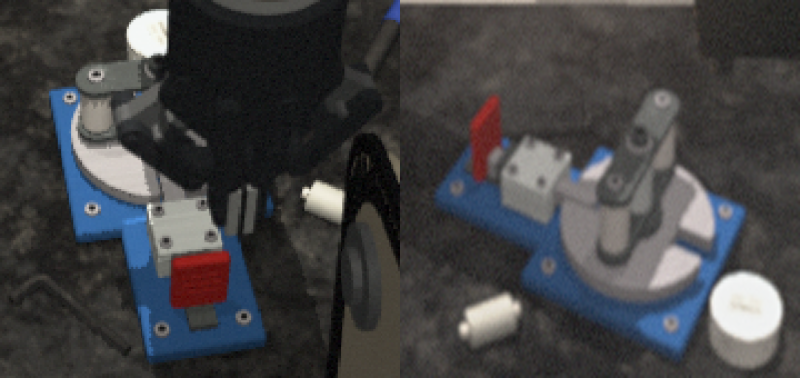

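The end views show the bar pushed in with the red plate close to the block. It travelled about 31 mm, so I'll look from above to check the shoulder gap.

>>> drive_tool(
  slide=[
    [-0.05, 0.02, 0],
    [-0.1, 0.05, 0],
    [-0.2, 0.08, 0],
    [-0.3, 0.1, 0],
    [-0.4, 0.12, 0],
    [-0.45, 0.14, 0],
    [-0.48, 0.16, 0],
    [-0.48, 0.16, 0],
  ],
  rotation=[
    [0, 0, 0],
    [0, 0, 0],
    [0, 0, 0],
    [0, 0, 0],
    [0, 0, 0],
    [0, 0, 0],
    [0, 0, 0],
    [0, 0, 0],
  ],
)

```text
clock: 13.65
eef_pos: [0.5279, -0.2778, 0.1702]
tool_rot: [0.234, 0.972, 0.0, -0.001]
ft_force: [-0.8, -0.2, 0.4]
grip_width: 0.0003
grasp_force: 0.0
```

```bash
python3 -c "
from h import *
go(-.2,.0015,.15)
c=snap('wrist','w5')
cv2.imwrite('pics/w5c.png',cv2.resize(c['image'][60:330,170:400,::-1],None,fx=2.2,fy=2.2,interpolation=2))
for f in('w1','w5'):
    c=dict(np.load(f+'.npz'));P=cloud(c);S=st(P)
    print(f)
    g=[]
    for x in np.arange(-.18,-.03,.003):
        m=(abs(S[...,0]-x)<.0015)&(abs(S[...,1]-.0015)<.004)&(c['z_map']>0)
        g.append((round(x*1000),round(float(np.median(P[m][:,2]))*1000) if m.any() else None))
    print(g)
"
```

```text
t 13.65 q [-0.48  0.46  0.17  1.28  0.   -0.01] tcp [ 0.5279 -0.2778  0.1702] stand [-0.0791  0.0423] F [-0.8 -0.2  0.4] g 0.0003168248574909324
slide [ 0.484 -0.162  0.081] rot [ 0.    -0.003  0.004]
w1
[(-180, 0), (-177, 0), (-174, None), (-171, 64), (-168, 66), (-165, 66), (-162, 62), (-159, 33), (-156, 33), (-153, 33), (-150, 39), (-147, 39), (-144, 39), (-141, 36), (-138, 33), (-135, 33), (-132, 33), (-129, 33), (-126, 33), (-123, 33), (-120, 33), (-117, 33), (-114, 33), (-111, 33), (-108, 40), (-105, 40), (-102, 40), (-99, 40), (-96, 40), (-93, 40), (-90, 40), (-87, 40), (-84, 241), (-81, 248), (-78, 249), (-75, 250), (-72, 244), (-69, 245), (-66, 245), (-63, 242), (-60, 15), (-57, 26), (-54, 32), (-51, 32), (-48, 32), (-45, 32), (-42, 32), (-39, 32), (-36, 32), (-33, 32)]
w5
[(-180, 0), (-177, 0), (-174, 0), (-171, 0), (-168, 0), (-165, 13), (-162, 15), (-159, 15), (-156, 15), (-153, 21), (-150, 21), (-147, 21), (-144, 21), (-141, 38), (-138, 65), (-135, 66), (-132, 65), (-129, 33), (-126, 33), (-123, 33), (-120, 36), (-117, 39), (-114, 39), (-111, 39), (-108, 40), (-105, 40), (-102, 40), (-99, 40), (-96, 40), (-93, 241), (-90, 245), (-87, 250), (-84, 251), (-81, 247), (-78, 246), (-75, 246), (-72, 245), (-69, 244), (-66, 33), (-63, 33), (-60, 33), (-57, 33), (-54, 33), (-51, 33), (-48, 33), (-45, 33), (-42, 33), (-39, 33), (-36, 33), (-33, 31)]
```

View pics/w5c.png

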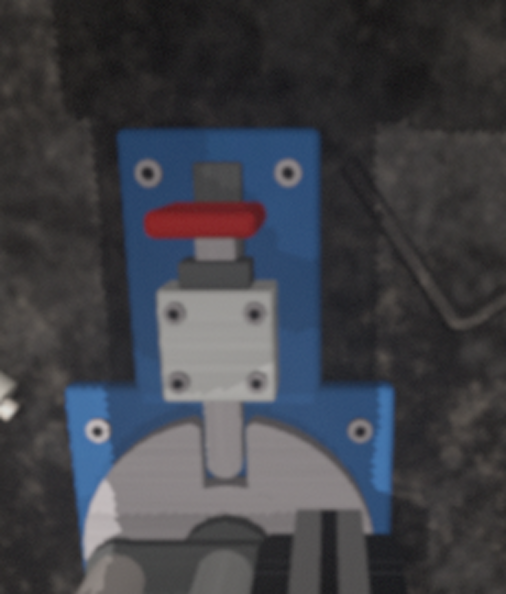

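```bash
python3 -c "
from h import *
from scipy.ndimage import median_filter
for f in('w1','w5'):
    c=dict(np.load(f+'.npz'));P=cloud(c);S=st(P);print(f)
    for y0 in(.0015,.0115,-.0085):
        m=(abs(S[...,1]-y0)<.0015)&(c['z_map']>0)&(S[...,0]<-.095)&(S[...,0]>-.155)
        x=S[m][:,0]*1000;z=P[m][:,2]*1000;g=c['image'][m].mean(1)
        b=np.round(x).astype(int)
        print(y0,[(k,round(float(np.median(z[b==k]))),round(float(np.median(g[b==k])))) for k in range(-154,-104) if (b==k).any() and (k>-126 or f=='w1' and k<-136)])
c=dict(np.load('w5.npz'));P=cloud(c);S=st(P)
for v,u in ((60+470/2.2,170+225/2.2),(60+478/2.2,170+225/2.2),(60+490/2.2,170+225/2.2)):print(S[int(v),int(u)],P[int(v),int(u),2])
"
```

```text
w1
0.0015 [(-154, 33, 144), (-153, 33, 145), (-152, 33, 134), (-151, 33, 105), (-150, 39, 79), (-149, 39, 78), (-148, 39, 78), (-147, 39, 77), (-146, 39, 75), (-145, 39, 76), (-144, 39, 77), (-143, 40, 77), (-142, 39, 90), (-141, 33, 116), (-140, 33, 132), (-139, 33, 135), (-138, 33, 132), (-137, 33, 126), (-125, 32, 122), (-124, 32, 122), (-123, 34, 122), (-122, 33, 123), (-121, 34, 123), (-120, 33, 122), (-119, 33, 123), (-118, 33, 122), (-117, 32, 122), (-116, 33, 123), (-115, 33, 123), (-114, 33, 123), (-113, 32, 124), (-112, 33, 123), (-111, 33, 122), (-110, 36, 120), (-109, 40, 140), (-108, 40, 154), (-107, 39, 154), (-106, 40, 153), (-105, 41, 155)]
0.0115 [(-154, 15, 81), (-153, 15, 80), (-152, 15, 75), (-151, 15, 68), (-150, 39, 76), (-149, 38, 80), (-148, 38, 81), (-147, 39, 80), (-146, 39, 78), (-145, 39, 76), (-144, 39, 78), (-143, 39, 76), (-142, 37, 70), (-141, 14, 74), (-140, 15, 79), (-139, 15, 81), (-138, 15, 82), (-137, 15, 83), (-125, 15, 75), (-124, 16, 76), (-123, 15, 75), (-122, 15, 77), (-121, 15, 76), (-120, 15, 75), (-119, 15, 75), (-118, 16, 76), (-117, 14, 
[... 1146 characters left out ...]
, 29, 62), (-119, 38, 69), (-118, 39, 73), (-117, 39, 73), (-116, 39, 72), (-115, 39, 72), (-114, 39, 72), (-113, 39, 70), (-112, 39, 70), (-111, 40, 72), (-110, 39, 107), (-109, 40, 143), (-108, 39, 151), (-107, 40, 153), (-106, 40, 148), (-105, 40, 129)]
-0.0085 [(-125, 16, 96), (-124, 15, 100), (-120, 34, 62), (-119, 40, 70), (-118, 39, 74), (-117, 39, 73), (-116, 39, 73), (-115, 39, 73), (-114, 40, 72), (-113, 39, 72), (-112, 40, 70), (-111, 39, 72), (-110, 39, 106), (-109, 40, 142), (-108, 39, 151), (-107, 40, 153), (-106, 40, 153), (-105, 40, 153)]
[-0.03747528  0.00074503] 0.032762112776794305
[-0.0296448  -0.00074073] 0.02371086398907757
[-0.02816469  0.00017012] 0.031202732375888664
```

The collar now sits directly against the guide block with no gap, so the bar is fully home. It had started about 3 mm in.

```bash
python3 -c "
from h import *
print(bot.job_done())"
```

```text
the job is handed in; nothing more can be done
None
```

The job is handed in: a rotor slot faces the lock bar to within about 1°, and the bar is pushed home with its shoulder against the guide block. Nothing was gripped or lifted, and the arm never went near the spare roller, hex key or tin. The arm took about 14 s of the 54 s limit.

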